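# Reset a ratchet tilt stand and set its sample board to the second notch

## Task

The sample board on the tilting rack stand is propped too steep for pipetting: set it to its second notch from the bottom. A ratchet holds it, so take it by the lifting handle and raise it past the top notch until it just meets its soft stop, which throws the pawl clear; then let it down under control until it lies fully flat, raise it again to the second notch, and leave it resting there on the pawl with the handle let go. Ease it against the stop and onto the notch without straining the ratchet, never let the board drop, and leave the other things about the stand where they are.

Things in the scene. Friction and masses are not known exactly. Their poses are not given: they have to be found in the camera images.
- stand: aluminium base plate (215 x 300 x 11 mm high) of the tilting rack stand; it does not move. Origin: on the worktop under the stand's middle; x points from the hinge towards the lifting handle, y along the hinge (to its left), z up. The hinge is on the robot's side; the stand is turned by up to 0.3 rad
- hinge (a point): middle of the board's hinge axis: at x = -0.11, y = 0 in the stand's frame, 40 mm above the worktop; the axis runs along the stand's y
- handle (a point): centre of the lifting handle: a round steel bar, 16 mm thick, 130 mm long, parallel to the hinge and 220 mm from its axis, on two 9 mm rods 50 mm either side of the centre, 45 mm off the board's free edge: pinch it from above between the rods; it turns in the grip. At board angle a it is 0.22*cos(a) ahead of the hinge along the stand's x, 0.22*sin(a) above it
- board (a joint): tilt of the board, rad: 0 = flat on its buffers, growing as the handle is raised. Six notches, lowest first: 0.173, 0.243, 0.313, 0.383, 0.453, 0.523; it starts in one of the upper three. Raising it 0.02 past a notch lets the pawl click in; lowered, it then rests in the notch and goes no lower. The stop lies beyond the top notch, somewhere in 0.72 to 0.91, and must be felt
- quadrant: toothed steel quadrant at the stand's left, 138 mm from its middle, up to 190 mm high; origin on the hinge axis, middle of the stand. It bears the trip plate, clamped by a black knob where the last user left it: it throws the pawl at 0.70 to 0.88 rad; 0.02 rad on, its sprung rubber stop meets the boss: 4 N more per mm at the handle. Bears 25 N at the stop (20 N at the handle), 60 N on a tooth
- cheek: side plate on the board's left edge with the dark toggle pawl (nose in the quadrant's teeth) and its pivot boss. Passing a tooth or the trip adds up to 3 N at the handle. Thrown by the trip, the pawl stays clear and the board can be let down past all notches; by 0.03 rad above flat it is set again and catches every notch going up. Origin: on the hinge axis, middle of the stand
- pipette: grey and white hand pipette, 250 mm long, 25 mm thick, lying to the right of the stand; not to be disturbed. Origin: on the worktop under its barrel; x points to its tip
- tube_rack: yellow two-deck rack with six tall clear tubes, 105 x 235 x 60 mm, 98 mm with tubes; not to be disturbed. Origin: centre of its underside
- tip_box: blue box of pipette tips, 85 x 120 x 59 mm, to the left of the stand; not to be disturbed. Origin: centre of its underside
- buffer_bottle: square clear bottle, 78 x 78 x 170 mm; not to be disturbed. Origin: centre of its underside
- discard_jar: open glass jar, 84 mm across, 105 mm high; not to be disturbed. Origin: centre of its underside
- cold_block: aluminium tube block, 75 x 55 x 24 mm, 43 mm with its tubes; not to be disturbed. Origin: centre of its underside
- timer: white bench timer, 60 x 68 x 50 mm; not to be disturbed. Origin: centre of its underside
- rack_middle (a point): middle of the top of the green tube rack (112 x 216 x 44 mm, small tubes 18 mm higher) fixed on the board, a 170 x 240 x 5 mm aluminium tray whose edge towards the robot is hinged. What swings weighs 0.6 to 0.9 kg: 2 to 4 N to carry at the handle. Let go with the pawl thrown or between notches, it falls

How it is judged (in metres and radians):
On the way, in this order (a step that is already met when the one before it is completed fails the run):
1. the board is raised past its top notch (value of joint board above 0.64 rad), for 0.1 s.
2. the board lies flat (value of joint board below 0.03 rad), for 0.2 s.
At the end, for the whole second after the job is handed in: the board rests still in its second notch (tilt 0.243 rad, between 0.215 and 0.27), held by the pawl alone (value of joint board between 0.215 and 0.27 rad and velocity of joint board between -0.05 and 0.05 rad/s); the robot touches nothing.
It fails at once if the ratchet strained at the top stop: more than 25 N between the board's cheek and the quadrant with its trip, beyond the top notch (value of joint board above 0.63 rad and contact force between cheek and quadrant above 25 N).
It fails at once if the board forced or dropped onto a tooth: more than 60 N between its cheek and the quadrant (contact force between cheek and quadrant above 60 N).
It fails at once if the board falls: it comes down faster than 1.4 rad/s (0.3 m/s at the handle) (velocity of joint board below -1.4 rad/s).
It fails at once if a bystander is pushed more than 30 mm (distance of any of pipette, tube_rack, tip_box, buffer_bottle, discard_jar, cold_block, timer from where it was at the start of the episode above 0.03 m).
It also fails if it takes over 72 s, if anything falls off the work surface, if the arm or the gripper's body presses on something with over 40 N, if the wrist force passes 120 N, or if a joint passes its speed limit or range.

## Robot

A 6-joint arm with a two-finger parallel gripper is mounted at the origin on the work surface. World frame = base frame: x ahead of the robot, y to its left, z up, the work surface at z = 0. Lengths are in mm, angles in rad, forces in N, time in s.
With the tool pointing down it reaches from about 325 to 775 mm from the base axis. Payload 9.3 kg.
Tool frame: the origin (TCP) lies on the centre line of the jaws, within the pads' length; the fingertips stand 14 mm ahead of it and the grasp point (between the pads) lies 5 mm behind it; z points along the fingers, y is the direction in which the jaws open and shut (so a half turn about z gives the same grasp; the last joint's range is limited). The gripper opens to 85 mm and grips with 20 to 120 N. Pads are 22 mm wide; open, the fingers measure 114 mm over their backs; the gripper's body (76 mm by 85 mm) begins 54 mm behind the grasp point. The pads swing forward as they close: fully open they stand 13 mm farther back than shut.
Start: joints at [-1.35, 0.259, 0.021, 1.334, 0, 1.418], TCP at [200.829, -512.02, 245.279] pointing down, gripper open.
Joint ranges: [-3.04, 3.04], [-0.91, 1.82], [-1.04, 1.36], [-1.92, 1.95], [-1.52, 1.45], [-3.14, 3.14]. Speed limits (rad/s): [2.22, 2.22, 2.79, 3.14, 3.14, 3.14].

## Interface

Orientations are given as a unit quaternion [x, y, z, w].
In Python, from station import r gives the robot as it stands.
- The arm moves only by the tool servo_tool, never from a script. Its argument "increments" is a list of rows, each a list of 5 numbers: the shift along the world's x, y, z in units of 60 mm (1.0 is 60 mm), then the turn about the world's z in degrees, then the opening in per cent of the stroke, from 0 (shut) to 100 (fully open). A call has 1 to 10 rows; each row is the pose to reach, as a shift and turn from the pose commanded when the call began; what a row does not reach only later rows make up. A row lasts 1/8 s, in which the tool goes at most 62.5 mm and 10.7 degrees, less where a joint would pass 70% of its speed; a pose out of reach is approached as far as the arm can. A call with a gripper value outside its range is refused whole. The fingers move at their own pace and stop on an object; "force" is the grip in N (left out, the last holds). Time passes only in rows, so rows that repeat a pose let the fingers close. It gives the time, the measured TCP pose, the force and the opening at its end, in the units of the state.
- r.sense(): the state, without advancing time (a new reading comes with each control period).
- r.read_camera(name): name is "scene" or "top" or "wrist"; returns a dict with "pixels" (384x512x3 uint8, red, green, blue), "depth" (384x512 float32, mm along the optical axis (not along the pixel's ray), 0 where there is no reading), "mtx" (3x3 intrinsics, pixels), "distortion" ([k1, k2, p1, p2, k3] as OpenCV has them; the pictures are not rectified), "T" (4x4, takes a point from camera to world coordinates). Camera axes: x right, y up, looking along -z (the intrinsics and any distortion apply to the point x, -y, -z); pixel columns grow to the right and rows downward; lengths in mm; the calibration is good to about 2 mm. A picture is of the moment at which its call begins.
- r.close_job(): hands the job in, once; it reports no verdict.
The state is a dict: "time_s": time; "joint_pos": joint angles; "joint_vel": joint speeds; "joint_torque": joint torques, N m; "tool_pos": TCP position; "tcp_rot": TCP orientation; "contact_force": force on the tool from outside, world axes, zero at the start; "wrist_torque": the same for the moment, N m; "width": finger opening in mm.
Only numpy, scipy, OpenCV 4.12 (cv2) and the standard library are available. Lean on these libraries where they do the work, as an engineer would, in place of code of your own. Each camera call takes 0.05 s, during which the arm holds its last target.

## Working session

There is one attempt and no reset: what is moved stays moved. The work goes in short steps, Python scripts to look and compute and a tool call to move; the robot and the scene stay as the last step left them, time stands still between calls to the robot, and variables do not carry over. Pictures are saved under pics/ and viewed, and the job is handed in when it is done.

Besides the shell and the picture viewer there is one more tool, called after "Request:" as a command line: name --pt "numbers of a row" for each row, then --argument value for the rest. servo_tool: Moves the arm, as the interface text tells. Its arguments: {"type":"object","properties":{"increments":{"type":"array","items":{"type":"array","items":{"type":"number"}}},"force":{"type":"number"}},"required":["increments"]}

```bash
mkdir -p pics; ls
python3 - <<'E'
from station import r
import cv2,pickle
d={}
for n in ("scene","top","wrist"):
    c=r.read_camera(n); d[n]=c
    cv2.imwrite(f"pics/{n}0.png",cv2.cvtColor(c["pixels"],cv2.COLOR_RGB2BGR))
    print(n,c["mtx"].tolist(),c["distortion"],c["T"].round(3).tolist(),(c["depth"]>0).mean())
pickle.dump(d,open("c0.pkl","wb"))
print(r.sense())
E
```

```text
pics
scene [[370.51663731558324, 0.0, 253.82719410200843], [0.0, 370.51663731558324, 194.25858516546208], [0.0, 0.0, 1.0]] [-0.06668837  0.          0.          0.          0.        ] [[-0.723, -0.527, 0.446, 1169.56], [0.69, -0.54, 0.481, 628.889], [-0.012, 0.656, 0.755, 1045.306], [0.0, 0.0, 0.0, 1.0]] 0.9958140055338541
top [[455.1788116096048, 0.0, 266.22216916746254], [0.0, 455.1788116096048, 184.95569480434776], [0.0, 0.0, 1.0]] [-0.16956246  0.          0.          0.          0.        ] [[0.002, 0.987, -0.159, 383.383], [-1.0, 0.005, 0.02, 25.245], [0.021, 0.159, 0.987, 1320.116], [0.0, 0.0, 0.0, 1.0]] 0.9958699544270834
wrist [[265.17802150483425, 0.0, 248.7035302186815], [0.0, 265.17802150483425, 196.7892158614877], [0.0, 0.0, 1.0]] [0.00801319 0.         0.         0.         0.        ] [[0.365, 0.879, 0.307, 279.522], [-0.931, 0.345, 0.119, -481.565], [-0.001, -0.329, 0.944, 373.167], [0.0, 0.0, 0.0, 1.0]] 0.996063232421875
{'time_s': 0.15, 'joint_pos': array([-1.34958289e+00,  2.59060700e-01,  2.09725998e-02,  1.33368722e+00,
        1.78630681e-05,  1.41818737e+00]), 'joint_vel': array([ 6.80483119e-04, -1.32343616e-03,  2.30406240e-03,  1.16818649e-05,
       -5.87160567e-04,  4.20481755e-04]), 'joint_torque': array([ 2.96258979e-03, -5.55972219e+01,  3.44660711e+01,  1.13486263e-02,
       -1.77071988e-04,  2.94316401e-06]), 'tool_pos': array([ 200.80334206, -511.84206554,  244.8205859 ]), 'tcp_rot': array([ 9.82582781e-01,  1.85824754e-01, -7.86134358e-06, -4.89517434e-04]), 'contact_force': array([0.02915292, 0.01758515, 0.06853055]), 'wrist_torque': array([-0.02467224, -0.04969654,  0.00897321]), 'width': 85.59083655070242}
```

```bash
python3 -c "
import cv2
for n in ('scene','top'):
    pass
"
```

```text
(no output)
```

View pics/scene0.png

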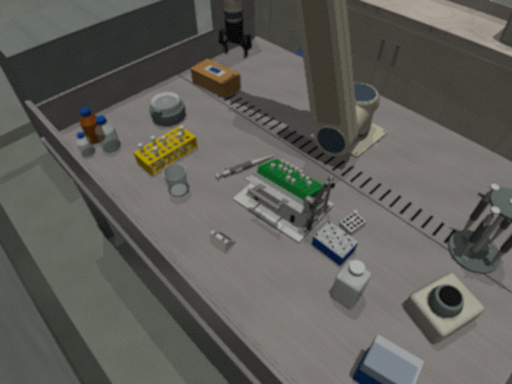

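View pics/top0.png

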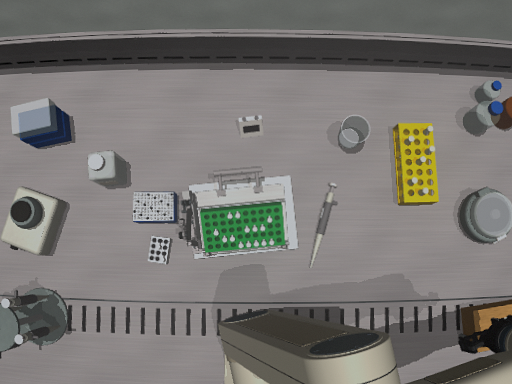

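Run:
```python
import cv2
a=cv2.imread("pics/top0.png")[155:265,170:310]; b=cv2.imread("pics/scene0.png")[140:250,210:350]
cv2.imwrite("pics/topz.png",cv2.resize(a,None,fx=5.5,fy=5.4,interpolation=cv2.INTER_CUBIC))
cv2.imwrite("pics/scz.png",cv2.resize(b,None,fx=5.5,fy=5.4,interpolation=cv2.INTER_CUBIC))
```

```text
(no output)
```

View pics/topz.png

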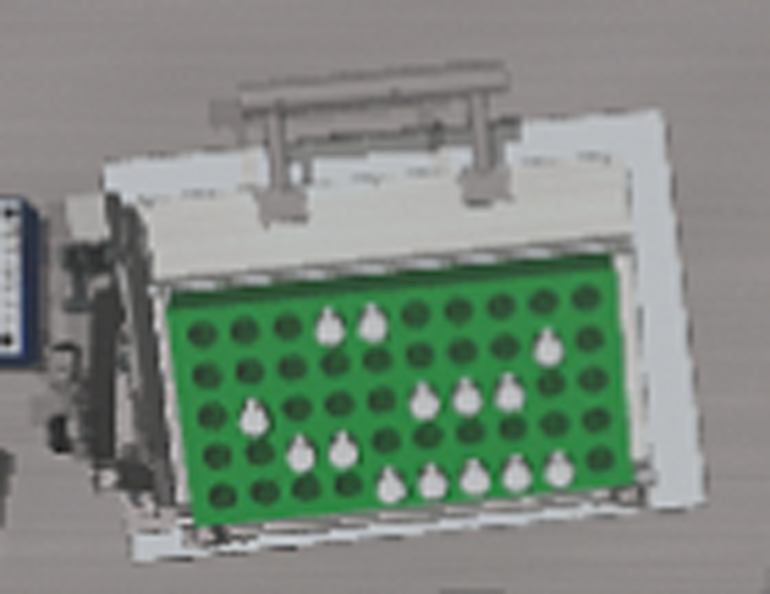

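View pics/scz.png

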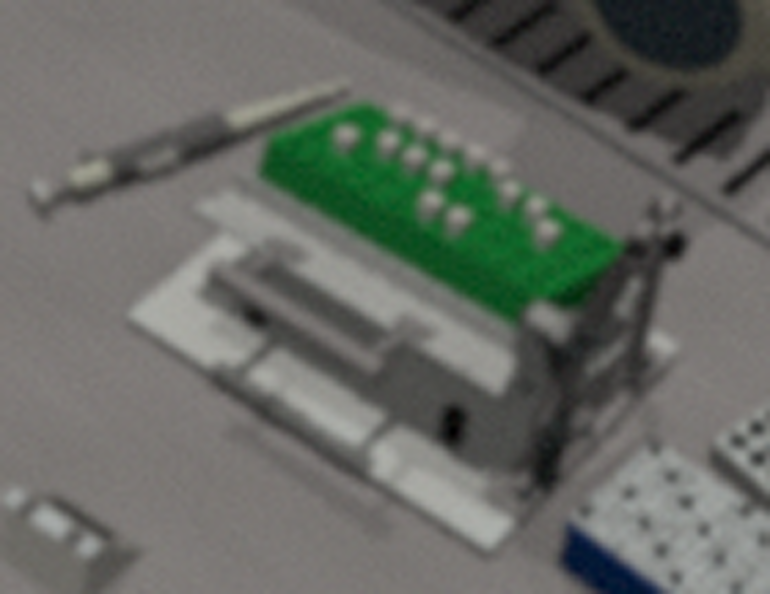

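```bash
cat > h.py <<'E'
import numpy as np,cv2
def ray(c,uv):
    p=cv2.undistortPoints(np.array(uv,float).reshape(-1,1,2),c["mtx"],c["distortion"]).reshape(-1,2)
    d=np.c_[p[:,0],-p[:,1],-np.ones(len(p))]@c["T"][:3,:3].T
    return c["T"][:3,3],d
def onz(c,uv,z):
    o,d=ray(c,uv); return o+d*((z-o[2])/d[:,2])[:,None]
def bydepth(c,uv):
    o,d=ray(c,uv); z=np.array([c["depth"][int(round(v)),int(round(u))] for u,v in uv]); return o+d*z[:,None]
E
python3 - <<'E'
from h import *
import pickle
d=pickle.load(open("c0.pkl","rb")); c=d["top"]
f=lambda L:[(170+x/5.5-.5,155+y/5.4-.5) for x,y in L]
P=onz(c,f([(105,163),(660,113),(703,505),(135,560)]),11); print(P.round(1))
print([np.linalg.norm(P[i]-P[(i+1)%4]).round(1) for i in range(4)])
m=P.mean(0); ys=(P[0]-P[1])+(P[3]-P[2]); yaw=np.arctan2(-ys[0],ys[1]); xs=(P[0]-P[3])+(P[1]-P[2]); print(m,yaw,np.arctan2(xs[1],xs[0]))
H=f([(240,97),(373,86),(505,75)])
print("depth",bydepth(c,H).round(1))
for z in (100,120,140): print(z,onz(c,H,z).round(1).tolist())
yaw=(yaw+np.arctan2(xs[1],xs[0]))/2
ex=np.array([np.cos(yaw),np.sin(yaw),0]);hg=m-110*ex; hg[2]=40
o,dd=ray(c,H[1:2]);dd=dd[0]
for s in np.linspace(.2,.7,26):
    z=40+220*np.sin(s);q=o+dd*(z-o[2])/dd[2]
    print(round(s,2),q.round(1),((q-hg)@ex-220*np.cos(s)).round(1))
E
```

```text
[[593.8 225.2  11. ]
 [622.7 -69.6  11. ]
 [411.5 -90.8  11. ]
 [381.3 204.4  11. ]]
[np.float64(296.1), np.float64(212.3), np.float64(296.8), np.float64(213.6)]
[502.33280202  67.2866575   11.        ] 0.09995320099915549 0.09894274338911956
depth [[607.9 142.3 130. ]
 [613.7  78.  130.3]
 [619.5  14.1 130.6]]
100 [[613.6, 145.3, 100.0], [619.6, 79.3, 100.0], [625.6, 13.9, 100.0]]
120 [[609.8, 143.3, 120.0], [615.7, 78.4, 120.0], [621.6, 14.0, 120.0]]
140 [[606.1, 141.3, 140.0], [611.8, 77.6, 140.0], [617.6, 14.2, 140.0]]
0.2 [622.7  80.1  83.7] 15.4
0.22 [621.9  79.9  88. ] 15.5
0.24 [621.1  79.7  92.3] 15.7
0.26 [620.2  79.5  96.6] 15.9
0.28 [619.4  79.3 100.8] 16.3
0.3 [618.6  79.1 105. ] 16.7
0.32 [617.8  78.9 109.2] 17.2
0.34 [617.   78.7 113.4] 17.8
0.36 [616.2  78.6 117.5] 18.5
0.38 [615.4  78.4 121.6] 19.3
0.4 [614.6  78.2 125.7] 20.2
0.42 [613.8  78.  129.7] 21.1
0.44 [613.   77.8 133.7] 22.2
0.46 [612.3  77.7 137.7] 23.3
0.48 [611.5  77.5 141.6] 24.5
0.5 [610.8  77.3 145.5] 25.8
0.52 [610.   77.1 149.3] 27.2
0.54 [609.3  77.  153.1] 28.7
0.56 [608.6  76.8 156.9] 30.2
0.58 [607.8  76.6 160.6] 31.9
0.6 [607.1  76.5 164.2] 33.6
0.62 [606.4  76.3 167.8] 35.4
0.64 [605.7  76.2 171.4] 37.3
0.66 [605.1  76.  174.9] 39.3
0.68 [604.4  75.9 178.3] 41.3
0.7 [603.7  75.7 181.7] 43.5
```

Run:
```python
from h import *
import pickle
d=pickle.load(open("c0.pkl","rb"));
for n in("top","scene"):
    c=d[n]
    hsv=cv2.cvtColor(c["pixels"],cv2.COLOR_RGB2HSV)
    m=(cv2.inRange(hsv,(45,120,90),(80,255,255))>0)
    v,u=np.nonzero(m); X=bydepth(c,np.c_[u,v])
    for it in range(6):
        A=np.c_[X[:,:2],np.ones(len(X))]; s=np.linalg.lstsq(A,X[:,2],rcond=None)[0]; e=X[:,2]-A@s; X=X[abs(e)<max(2.,1.5*e.std())]
    g=np.hypot(s[0],s[1]); print(n,len(X),"tilt",np.arctan(g),"dir",np.arctan2(s[1],s[0]),X.mean(0).round(1),e.std(),X.min(0),X.max(0))
# bar top in top view
c=d["top"]
f=lambda L:[(170+x/5.5-.5,155+y/5.4-.5) for x,y in L]
for y in range(80,100,4): print(bydepth(c,f([(260,y+9),(300,y+6),(373,y),(430,y-5),(480,y-9)])).round(1).tolist())
```

```text
top 1201 tilt 0.38262366235655265 dir 0.10307098826554786 [464.2  65.5 111.8] 1.1842804809756142 [400.98561253 -47.9377364   88.21869061] [521.64879694 174.71148122 133.23703556]
scene 365 tilt 0.38991672065267863 dir 0.11236917901561605 [474.   77.4 114.8] 0.9722651513704507 [406.89647372 -44.15404292  89.1478283 ] [525.99592193 170.04920493 133.30343965]
[[611.3, 132.4, 133.8], [613.7, 113.4, 129.3], [616.5, 78.0, 131.2], [619.5, 50.5, 129.5], [621.9, 26.3, 128.2]]
[[610.4, 132.8, 128.0], [611.1, 113.1, 132.5], [614.7, 78.0, 130.4], [618.3, 50.5, 125.5], [620.0, 26.3, 127.9]]
[[608.4, 132.8, 127.7], [609.9, 113.4, 128.2], [612.7, 78.0, 130.1], [615.2, 50.4, 131.2], [617.8, 26.2, 128.7]]
[[605.6, 132.4, 131.9], [607.8, 113.3, 128.8], [610.7, 78.0, 130.2], [613.9, 50.5, 127.5], [615.3, 26.2, 131.0]]
[[604.8, 132.9, 125.6], [605.9, 113.3, 128.4], [608.8, 77.9, 129.9], [611.9, 50.5, 127.2], [614.7, 26.2, 123.9]]
```

Request:
servo_tool --pt "0.2 0.3 0 2 100" --pt "0.6 0.8 0 6 80" --pt "1.1 1.5 0 11 60" --pt "1.6 2.2 0 17 45" --pt "2.1 3.0 0 23 45" --pt "2.6 3.7 0 28 45" --pt "3.1 4.4 0 33 45" --pt "3.6 5.1 0 39 45" --pt "4.1 5.9 0 45 45" --pt "4.6 6.6 0 50 45" --force 40

```text
time_s: 1.4
tool_pos: [477.0, -113.1, 245.5]
tcp_rot: [0.811, 0.586, 0.0, 0.0]
contact_force: [0.0, -0.8, 0.5]
width: 38.4
```

Request:
servo_tool --pt "0.5 0.7 0 6 45" --pt "1.0 1.4 0 11 45" --pt "1.5 2.1 0 17 45" --pt "1.9 2.7 0 21 45" --pt "2.2 3.1 0 23 45" --pt "2.3 3.23 0 24.3 45" --pt "2.3 3.23 0 24.3 45" --pt "2.3 3.23 0 24.3 45"

```text
time_s: 2.4
tool_pos: [614.2, 77.2, 245.5]
tcp_rot: [0.671, 0.741, -0.0, 0.0]
contact_force: [0.5, -0.5, 0.4]
width: 38.5
```

Run:
```python
from station import r
import cv2,pickle
d={}
for n in ("wrist","top","scene"):
    c=r.read_camera(n); d[n]=c
    cv2.imwrite(f"pics/{n}1.png",cv2.cvtColor(c["pixels"],cv2.COLOR_RGB2BGR))
pickle.dump(d,open("c1.pkl","wb"))
s=r.sense();print({k:s[k].round(3) if hasattr(s[k],'round') else s[k] for k in s})
```

```text
{'time_s': 2.55, 'joint_pos': array([-0.011,  0.379,  0.199,  1.39 , -0.   ,  1.462]), 'joint_vel': array([-0.   ,  0.002,  0.   ,  0.001, -0.   ,  0.001]), 'joint_torque': array([ 2.0700e-01, -6.5091e+01,  3.4674e+01, -1.0000e-03,  4.0000e-03,
       -1.0000e-03]), 'tool_pos': array([614.46 ,  76.987, 245.663]), 'tcp_rot': array([0.671, 0.741, 0.   , 0.   ]), 'contact_force': array([-0.032, -0.066,  0.13 ]), 'wrist_torque': array([-0.029, -0.014,  0.03 ]), 'width': 38.357156575406584}
```

View pics/wrist1.png

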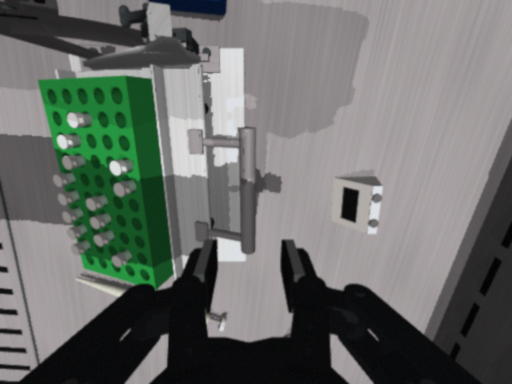

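Run:
```python
from h import *
import pickle
d=pickle.load(open("c1.pkl","rb")); c=d["wrist"]
L=[(247,130),(248,189),(248,250)]
print(onz(c,L,122).round(1)); print(bydepth(c,L).round(1)); print(c["T"].round(3))
```

```text
[[606.  138.5 122. ]
 [612.5  81.7 122. ]
 [619.3  12.8 122. ]]
[[606.  139.2 129.7]
 [612.3  84.1 129.6]
 [618.8  17.8 130.4]]
[[ 9.95000e-01 -9.30000e-02 -3.20000e-02  6.05489e+02]
 [ 9.90000e-02  9.40000e-01  3.28000e-01  1.61045e+02]
 [-0.00000e+00 -3.29000e-01  9.44000e-01  3.73920e+02]
 [ 0.00000e+00  0.00000e+00  0.00000e+00  1.00000e+00]]
```

Request:
servo_tool --pt "0 0 -0.4 0 45" --pt "0 0 -0.9 0 45" --pt "0 0 -1.4 0 45" --pt "-0.01 0 -1.8 0 45" --pt "-0.015 0 -2.0 0 45" --pt "-0.015 0 -2.1 0 45" --pt "-0.015 0 -2.14 0 45" --pt "-0.015 0 -2.14 0 45"

```text
time_s: 3.55
tool_pos: [614.2, 77.7, 117.5]
tcp_rot: [0.671, 0.741, 0.0, 0.0]
contact_force: [-0.4, -0.3, 0.8]
width: 38.3
```

Request:
servo_tool --pt "0 0 0 0 30" --pt "0 0 0 0 20" --pt "0 0 0 0 15" --pt "0 0 0 0 12" --pt "0 0 0 0 12" --pt "0 0 0 0 12" --force 40

```text
time_s: 4.3
tool_pos: [613.2, 77.7, 116.9]
tcp_rot: [0.671, 0.742, -0.001, -0.0]
contact_force: [-5.5, -0.3, 1.7]
width: 14.5
```

```bash
cat > st.py <<'E'
from station import r
import cv2,sys,numpy as np
if len(sys.argv)>1:
    for n in sys.argv[2:]:
        c=r.read_camera(n); cv2.imwrite(f"pics/{n}{sys.argv[1]}.png",cv2.cvtColor(c["pixels"],cv2.COLOR_RGB2BGR))
s=r.sense();print(s["time_s"],s["tool_pos"].round(2),s["contact_force"].round(2),s["wrist_torque"].round(2),round(s["width"],2),s["joint_torque"].round(2))
E
python3 st.py 2 wrist scene
```

```text
4.4 [613.19  77.75 116.87] [-5.66 -1.27  2.47] [-0.19  1.01  0.02] 14.48 [ 1.000e-02 -6.556e+01  3.419e+01 -1.990e+00  2.200e-01  2.000e-02]
```

View pics/wrist2.png

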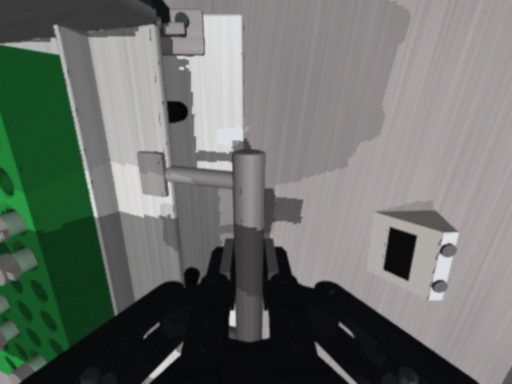

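```bash
cat > tab.py <<'E'
import numpy as np,sys
a0,a1,n=float(sys.argv[1]),float(sys.argv[2]),int(sys.argv[3])
for a in np.linspace(a0,a1,n+1)[1:]:
    d=220*(np.cos(a)-np.cos(a0)); print(round(a,3),[round(d*.995/60,3),round(d*.0998/60,3),round(220*(np.sin(a)-np.sin(a0))/60,3)])
E
python3 tab.py .383 .61 10
```

```text
0.406 [np.float64(-0.032), np.float64(-0.003), np.float64(0.077)]
0.428 [np.float64(-0.065), np.float64(-0.007), np.float64(0.153)]
0.451 [np.float64(-0.101), np.float64(-0.01), np.float64(0.228)]
0.474 [np.float64(-0.138), np.float64(-0.014), np.float64(0.303)]
0.496 [np.float64(-0.176), np.float64(-0.018), np.float64(0.376)]
0.519 [np.float64(-0.216), np.float64(-0.022), np.float64(0.449)]
0.542 [np.float64(-0.258), np.float64(-0.026), np.float64(0.521)]
0.565 [np.float64(-0.302), np.float64(-0.03), np.float64(0.592)]
0.587 [np.float64(-0.347), np.float64(-0.035), np.float64(0.662)]
0.61 [np.float64(-0.394), np.float64(-0.039), np.float64(0.73)]
```

Request:
servo_tool --pt "-0.045 -0.003 0.077 0 12" --pt "-0.08 -0.007 0.153 0 12" --pt "-0.115 -0.01 0.228 0 12" --pt "-0.155 -0.014 0.303 0 12" --pt "-0.19 -0.018 0.376 0 12" --pt "-0.23 -0.022 0.449 0 12" --pt "-0.275 -0.026 0.521 0 12" --pt "-0.32 -0.03 0.592 0 12" --pt "-0.365 -0.035 0.662 0 12" --pt "-0.41 -0.039 0.73 0 12" --force 40

```text
time_s: 5.65
tool_pos: [590.1, 75.4, 161.7]
tcp_rot: [0.671, 0.741, 0.001, 0.001]
contact_force: [5.5, -0.7, -2.0]
width: 14.3
```

```bash
python3 st.py 3 wrist scene; python3 tab.py .61 .7 4
```

```text
5.75 [589.9   75.37 161.92] [ 5.8  -0.2  -0.52] [ 0.01 -1.53  0.03] 14.75 [ 6.400e-01 -6.312e+01  3.018e+01  2.630e+00  5.000e-02  1.000e-02]
0.632 [np.float64(-0.048), np.float64(-0.005), np.float64(0.067)]
0.655 [np.float64(-0.097), np.float64(-0.01), np.float64(0.133)]
0.678 [np.float64(-0.148), np.float64(-0.015), np.float64(0.198)]
0.7 [np.float64(-0.2), np.float64(-0.02), np.float64(0.262)]
```

View pics/scene3.png

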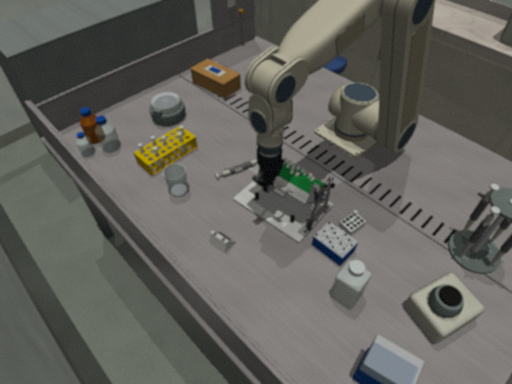

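Request:
servo_tool --pt "-0.036 -0.004 0.067 0 12" --pt "-0.085 -0.009 0.133 0 12" --pt "-0.135 -0.014 0.195 0 12" --pt "-0.155 -0.016 0.22 0 12" --pt "-0.155 -0.016 0.22 0 12"

```text
time_s: 6.38
tool_pos: [580.9, 74.4, 174.7]
tcp_rot: [0.671, 0.741, 0.001, 0.001]
contact_force: [7.4, -0.2, -0.6]
width: 14.2
```

```bash
cat > ft.py <<'E'
from station import r
import numpy as np
s=r.sense();p=s["tool_pos"];z=p[2]+5.06
xs=(p[0]-409.9)*.995+(p[1]-57.4)*.0998
a=np.arctan2(z-40,xs);F=s["contact_force"];fx=F[0]*.995+F[1]*.0998
print(s["time_s"],p.round(1),"a",a.round(4),"rad",np.hypot(xs,z-40).round(1),"asinz",np.arcsin((z-40)/220).round(4),"F",F.round(1),"T",(-fx*np.sin(a)+F[2]*np.cos(a)).round(2),"R",(fx*np.cos(a)+F[2]*np.sin(a)).round(2),round(s["width"],1))
E
python3 ft.py;sleep 0; python3 tab.py .695 .8 7
```

```text
6.375 [580.9  74.4 174.7] a 0.6829 rad 221.5 asinz 0.6885 F [ 7.4 -0.2 -0.6] T -5.12 R 5.36 14.2
0.71 [np.float64(-0.035), np.float64(-0.004), np.float64(0.042)]
0.725 [np.float64(-0.071), np.float64(-0.007), np.float64(0.083)]
0.74 [np.float64(-0.108), np.float64(-0.011), np.float64(0.124)]
0.755 [np.float64(-0.145), np.float64(-0.015), np.float64(0.165)]
0.77 [np.float64(-0.183), np.float64(-0.018), np.float64(0.204)]
0.785 [np.float64(-0.221), np.float64(-0.022), np.float64(0.244)]
0.8 [np.float64(-0.26), np.float64(-0.026), np.float64(0.282)]
```

Request:
servo_tool --pt "-0.015 -0.002 0.03 0 12" --pt "-0.035 -0.004 0.052 0 12" --pt "-0.035 -0.004 0.052 0 12"

```text
time_s: 6.75
tool_pos: [578.6, 74.2, 177.6]
tcp_rot: [0.671, 0.741, 0.001, 0.001]
contact_force: [6.9, -0.5, -1.1]
width: 14.5
```

```bash
python3 ft.py
```

```text
6.75 [578.6  74.2 177.6] a 0.6995 rad 221.6 asinz 0.7055 F [ 6.9 -0.5 -1.1] T -5.23 R 4.52 14.5
```

Request:
servo_tool --pt "-0.016 -0.002 0.02 0 12" --pt "-0.032 -0.003 0.042 0 12" --pt "-0.032 -0.003 0.042 0 12"

```text
time_s: 7.12
tool_pos: [576.6, 74.0, 180.2]
tcp_rot: [0.671, 0.741, 0.001, 0.001]
contact_force: [4.7, 0.2, -0.7]
width: 14.5
```

```bash
python3 ft.py
```

```text
7.125 [576.6  74.  180.2] a 0.7141 rad 221.7 asinz 0.721 F [ 4.7  0.2 -0.7] T -3.65 R 3.11 14.5
```

Request:
servo_tool --pt "-0.016 -0.002 0.02 0 12" --pt "-0.033 -0.003 0.042 0 12" --pt "-0.033 -0.003 0.042 0 12"

```text
time_s: 7.5
tool_pos: [574.6, 73.8, 182.6]
tcp_rot: [0.671, 0.741, 0.001, 0.001]
contact_force: [6.1, -1.1, -0.1]
width: 14.5
```

```bash
python3 ft.py
```

```text
7.5 [574.6  73.8 182.6] a 0.7286 rad 221.8 asinz 0.736 F [ 6.1 -1.1 -0.1] T -4.05 R 4.41 14.5
```

Request:
servo_tool --pt "-0.017 -0.002 0.02 0 12" --pt "-0.034 -0.003 0.041 0 12" --pt "-0.034 -0.003 0.041 0 12"

```text
time_s: 7.88
tool_pos: [572.5, 73.6, 185.2]
tcp_rot: [0.671, 0.741, 0.001, 0.001]
contact_force: [5.4, -1.2, 0.7]
width: 14.7
```

```bash
python3 ft.py
```

```text
7.875 [572.5  73.6 185.2] a 0.7435 rad 221.9 asinz 0.7516 F [ 5.4 -1.2  0.7] T -3.0 R 4.33 14.7
```

Request:
servo_tool --pt "-0.017 -0.002 0.02 0 12" --pt "-0.034 -0.003 0.041 0 12" --pt "-0.034 -0.003 0.041 0 12"

```text
time_s: 8.25
tool_pos: [570.4, 73.4, 187.5]
tcp_rot: [0.671, 0.741, 0.0, 0.001]
contact_force: [3.9, -0.7, 0.0]
width: 14.3
```

```bash
python3 ft.py
```

```text
8.25 [570.4  73.4 187.5] a 0.7577 rad 222.0 asinz 0.7663 F [ 3.9 -0.7  0. ] T -2.61 R 2.77 14.3
```

Request:
servo_tool --pt "-0.018 -0.002 0.02 0 12" --pt "-0.036 -0.004 0.04 0 12" --pt "-0.036 -0.004 0.04 0 12"

```text
time_s: 8.62
tool_pos: [568.6, 73.2, 189.6]
tcp_rot: [0.671, 0.741, 0.001, 0.001]
contact_force: [8.1, -0.5, -4.0]
width: 14.6
```

```bash
python3 ft.py
```

```text
8.625 [568.6  73.2 189.6] a 0.7702 rad 222.2 asinz 0.7799 F [ 8.1 -0.5 -4. ] T -8.4 R 2.96 14.6
```

Request:
servo_tool --pt "-0.018 -0.002 0.02 0 12" --pt "-0.036 -0.004 0.039 0 12" --pt "-0.036 -0.004 0.039 0 12"

```text
time_s: 9.0
tool_pos: [566.9, 73.0, 191.5]
tcp_rot: [0.671, 0.741, 0.001, 0.001]
contact_force: [11.4, -0.1, -9.1]
width: 14.3
```

```bash
python3 ft.py
```

```text
9.0 [566.9  73.  191.5] a 0.7815 rad 222.2 asinz 0.7917 F [11.4 -0.1 -9.1] T -14.44 R 1.66 14.3
```

```bash
python3 st.py 4 scene; python3 tab.py .795 .545 10
python3 - <<'E'
import cv2
b=cv2.imread("pics/scene4.png")[140:250,210:350]
cv2.imwrite("pics/scz4.png",cv2.resize(b,None,fx=5.5,fy=5.4,interpolation=cv2.INTER_CUBIC))
E
```

```text
9.05 [566.89  73.04 191.44] [11.58 -0.15 -8.61] [ 0.   -2.55  0.03] 14.42 [ 8.500e-01 -6.457e+01  3.101e+01  4.700e+00 -9.000e-02  1.000e-02]
0.77 [np.float64(0.064), np.float64(0.006), np.float64(-0.065)]
0.745 [np.float64(0.127), np.float64(0.013), np.float64(-0.132)]
0.72 [np.float64(0.188), np.float64(0.019), np.float64(-0.2)]
0.695 [np.float64(0.247), np.float64(0.025), np.float64(-0.269)]
0.67 [np.float64(0.305), np.float64(0.031), np.float64(-0.341)]
0.645 [np.float64(0.361), np.float64(0.036), np.float64(-0.413)]
0.62 [np.float64(0.414), np.float64(0.042), np.float64(-0.487)]
0.595 [np.float64(0.466), np.float64(0.047), np.float64(-0.562)]
0.57 [np.float64(0.517), np.float64(0.052), np.float64(-0.639)]
0.545 [np.float64(0.565), np.float64(0.057), np.float64(-0.717)]
```

View pics/scz4.png

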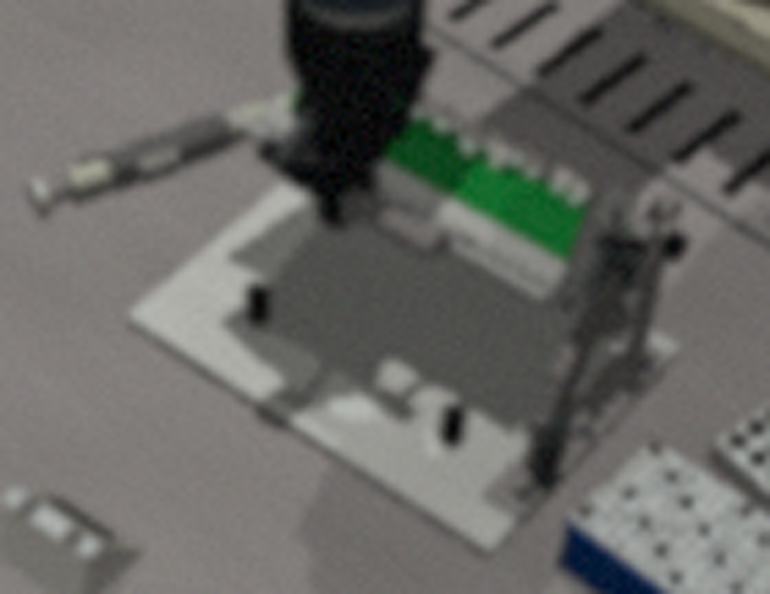

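The board is raised high, with the buffers and pipette clear. The tangential force is up about 11 N at the stop, so I'll lower it now and watch for a catch at the top notch.

Request:
servo_tool --pt "0.064 0.006 -0.065 0 12" --pt "0.127 0.013 -0.132 0 12" --pt "0.188 0.019 -0.2 0 12" --pt "0.247 0.025 -0.269 0 12" --pt "0.305 0.031 -0.341 0 12" --pt "0.361 0.036 -0.413 0 12" --pt "0.414 0.042 -0.487 0 12" --pt "0.466 0.047 -0.562 0 12" --pt "0.517 0.052 -0.639 0 12" --pt "0.517 0.052 -0.639 0 12"

```text
time_s: 10.3
tool_pos: [596.4, 76.1, 152.6]
tcp_rot: [0.671, 0.741, -0.001, -0.001]
contact_force: [-0.1, -2.7, -1.5]
width: 14.2
```

```bash
python3 ft.py;python3 tab.py .57 .48 9
```

```text
10.3 [596.4  76.1 152.6] a 0.5604 rad 221.3 asinz 0.5641 F [-0.1 -2.7 -1.5] T -1.08 R -1.06 14.2
0.56 [np.float64(0.02), np.float64(0.002), np.float64(-0.031)]
0.55 [np.float64(0.039), np.float64(0.004), np.float64(-0.062)]
0.54 [np.float64(0.058), np.float64(0.006), np.float64(-0.093)]
0.53 [np.float64(0.076), np.float64(0.008), np.float64(-0.125)]
0.52 [np.float64(0.095), np.float64(0.009), np.float64(-0.157)]
0.51 [np.float64(0.113), np.float64(0.011), np.float64(-0.189)]
0.5 [np.float64(0.13), np.float64(0.013), np.float64(-0.221)]
0.49 [np.float64(0.148), np.float64(0.015), np.float64(-0.253)]
0.48 [np.float64(0.165), np.float64(0.017), np.float64(-0.285)]
```

Request:
servo_tool --pt "0.02 0.002 -0.031 0 12" --pt "0.039 0.004 -0.062 0 12" --pt "0.058 0.006 -0.093 0 12" --pt "0.076 0.008 -0.125 0 12" --pt "0.095 0.009 -0.157 0 12" --pt "0.113 0.011 -0.189 0 12" --pt "0.113 0.011 -0.189 0 12"

```text
time_s: 11.18
tool_pos: [603.0, 76.8, 141.5]
tcp_rot: [0.671, 0.741, -0.0, -0.0]
contact_force: [-3.6, -3.5, -4.2]
width: 14.2
```

```bash
python3 ft.py;python3 tab.py .51 .46 5
```

```text
11.175 [603.   76.8 141.5] a 0.5021 rad 221.5 asinz 0.5057 F [-3.6 -3.5 -4.2] T -1.78 R -5.51 14.2
0.5 [np.float64(0.018), np.float64(0.002), np.float64(-0.032)]
0.49 [np.float64(0.035), np.float64(0.004), np.float64(-0.064)]
0.48 [np.float64(0.052), np.float64(0.005), np.float64(-0.097)]
0.47 [np.float64(0.069), np.float64(0.007), np.float64(-0.129)]
0.46 [np.float64(0.085), np.float64(0.009), np.float64(-0.162)]
```

```bash
python3 tab.py .507 .277 10
```

```text
0.484 [np.float64(0.04), np.float64(0.004), np.float64(-0.074)]
0.461 [np.float64(0.078), np.float64(0.008), np.float64(-0.149)]
0.438 [np.float64(0.115), np.float64(0.011), np.float64(-0.225)]
0.415 [np.float64(0.149), np.float64(0.015), np.float64(-0.302)]
0.392 [np.float64(0.182), np.float64(0.018), np.float64(-0.38)]
0.369 [np.float64(0.213), np.float64(0.021), np.float64(-0.458)]
0.346 [np.float64(0.243), np.float64(0.024), np.float64(-0.537)]
0.323 [np.float64(0.27), np.float64(0.027), np.float64(-0.617)]
0.3 [np.float64(0.296), np.float64(0.03), np.float64(-0.697)]
0.277 [np.float64(0.32), np.float64(0.032), np.float64(-0.778)]
```

Request:
servo_tool --pt "0.03 0.0 -0.074 0 12" --pt "0.063 0.003 -0.149 0 12" --pt "0.1 0.006 -0.225 0 12" --pt "0.134 0.009 -0.302 0 12" --pt "0.167 0.012 -0.38 0 12" --pt "0.198 0.015 -0.458 0 12" --pt "0.198 0.015 -0.458 0 12"

```text
time_s: 12.05
tool_pos: [615.5, 78.0, 114.1]
tcp_rot: [0.671, 0.742, 0.0, -0.0]
contact_force: [-0.8, 1.8, -2.8]
width: 14.4
```

```bash
python3 ft.py;python3 tab.py .369 .149 10
```

```text
12.05 [615.5  78.  114.1] a 0.366 rad 221.3 asinz 0.3683 F [-0.8  1.8 -2.8] T -2.39 R -1.61 14.4
0.347 [np.float64(0.028), np.float64(0.003), np.float64(-0.076)]
0.325 [np.float64(0.055), np.float64(0.005), np.float64(-0.152)]
0.303 [np.float64(0.079), np.float64(0.008), np.float64(-0.228)]
0.281 [np.float64(0.102), np.float64(0.01), np.float64(-0.306)]
0.259 [np.float64(0.124), np.float64(0.012), np.float64(-0.383)]
0.237 [np.float64(0.144), np.float64(0.014), np.float64(-0.462)]
0.215 [np.float64(0.162), np.float64(0.016), np.float64(-0.54)]
0.193 [np.float64(0.178), np.float64(0.018), np.float64(-0.619)]
0.171 [np.float64(0.192), np.float64(0.019), np.float64(-0.699)]
0.149 [np.float64(0.205), np.float64(0.021), np.float64(-0.778)]
```

Request:
servo_tool --pt "0.025 0.003 -0.076 0 12" --pt "0.05 0.005 -0.152 0 12" --pt "0.075 0.008 -0.228 0 12" --pt "0.097 0.01 -0.306 0 12" --pt "0.119 0.012 -0.383 0 12" --pt "0.139 0.014 -0.462 0 12" --pt "0.157 0.016 -0.54 0 12" --pt "0.173 0.018 -0.619 0 12" --pt "0.187 0.019 -0.699 0 12" --pt "0.2 0.021 -0.778 0 12"

```text
time_s: 13.3
tool_pos: [627.1, 79.1, 67.4]
tcp_rot: [0.671, 0.742, -0.0, -0.0]
contact_force: [-2.1, 5.1, -1.2]
width: 14.4
```

```bash
python3 ft.py;python3 tab.py .147 0.007 7
```

```text
13.3 [627.1  79.1  67.4] a 0.1477 rad 220.7 asinz 0.1482 F [-2.1  5.1 -1.2] T -0.95 R -1.74 14.4
0.127 [np.float64(0.01), np.float64(0.001), np.float64(-0.073)]
0.107 [np.float64(0.018), np.float64(0.002), np.float64(-0.145)]
0.087 [np.float64(0.026), np.float64(0.003), np.float64(-0.218)]
0.067 [np.float64(0.031), np.float64(0.003), np.float64(-0.292)]
0.047 [np.float64(0.035), np.float64(0.004), np.float64(-0.365)]
0.027 [np.float64(0.038), np.float64(0.004), np.float64(-0.438)]
0.007 [np.float64(0.039), np.float64(0.004), np.float64(-0.511)]
```

Request:
servo_tool --pt "0.008 0.006 -0.073 0 12" --pt "0.016 0.007 -0.145 0 12" --pt "0.024 0.008 -0.218 0 12" --pt "0.029 0.008 -0.292 0 12" --pt "0.033 0.009 -0.365 0 12" --pt "0.036 0.009 -0.438 0 12" --pt "0.037 0.009 -0.475 0 12" --pt "0.037 0.009 -0.5 0 12" --pt "0.037 0.009 -0.5 0 12"

```text
time_s: 14.42
tool_pos: [628.8, 79.3, 41.3]
tcp_rot: [0.671, 0.742, 0.0, 0.001]
contact_force: [-18.8, 0.5, 33.4]
width: 14.5
```

```bash
python3 ft.py
```

```text
14.425 [628.8  79.3  41.3] a 0.0291 rad 220.1 asinz 0.0291 F [-18.8   0.5  33.4] T 33.96 R -17.65 14.5
```

Request:
servo_tool --pt "0 0 0.03 0 12" --pt "0 0 0.05 0 12" --pt "0 0 0.05 0 12"

```text
time_s: 14.8
tool_pos: [628.8, 79.3, 41.6]
tcp_rot: [0.671, 0.741, -0.0, -0.0]
contact_force: [-11.2, 0.7, 9.9]
width: 14.4
```

```bash
python3 ft.py; python3 st.py 5 wrist scene top
python3 - <<'E'
import cv2
b=cv2.imread("pics/scene5.png")[140:250,210:350]
a=cv2.imread("pics/top5.png")[155:265,170:310]
cv2.imwrite("pics/scz5.png",cv2.resize(b,None,fx=5.5,fy=5.4,interpolation=cv2.INTER_CUBIC))
cv2.imwrite("pics/topz5.png",cv2.resize(a,None,fx=5.5,fy=5.4,interpolation=cv2.INTER_CUBIC))
E
```

```text
14.8 [628.8  79.3  41.6] a 0.0303 rad 220.1 asinz 0.0303 F [-11.2   0.7   9.9] T 10.19 R -10.72 14.4
14.95 [628.78  79.28  41.62] [-10.53   0.67   9.08] [0.18 2.09 0.02] 14.63 [-1.490e+00 -6.547e+01  3.267e+01 -4.000e+00 -2.600e-01  5.000e-02]
```

View pics/scz5.png

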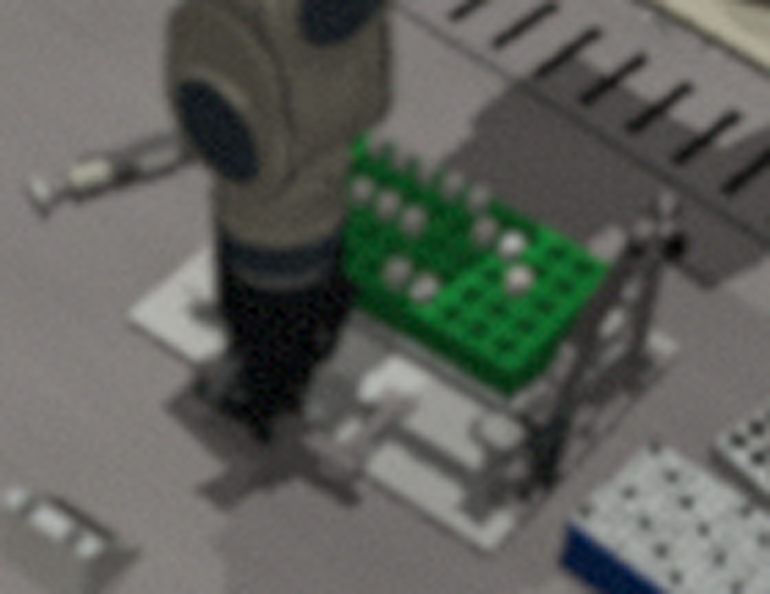

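View pics/wrist5.png

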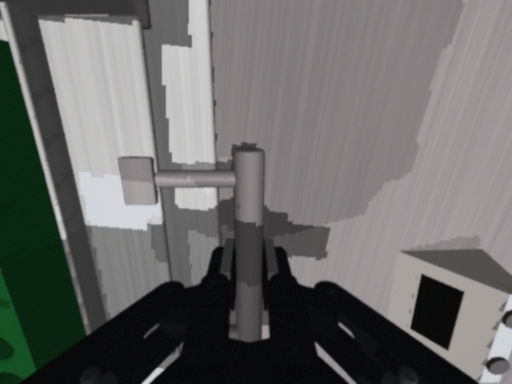

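View pics/topz5.png

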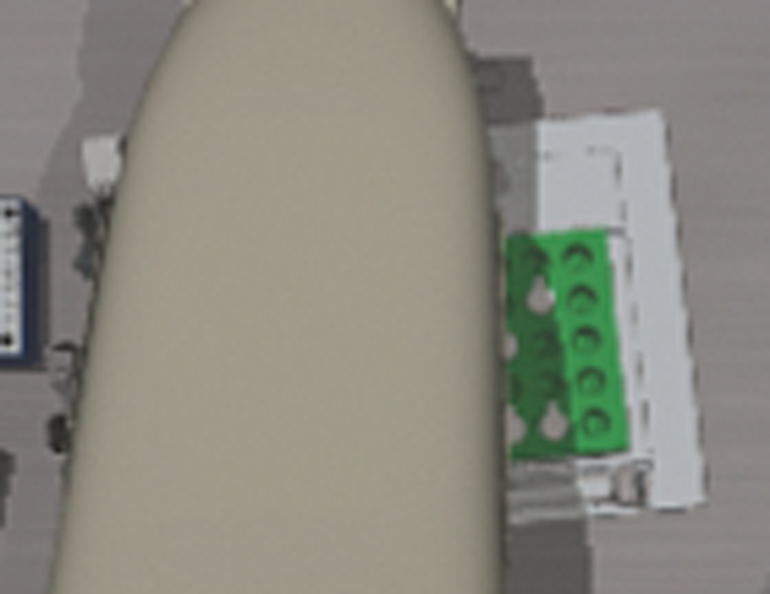

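```bash
cat > tilt.py <<'E'
from h import *
from station import r
for n in("top","scene"):
    c=r.read_camera(n)
    hsv=cv2.cvtColor(c["pixels"],cv2.COLOR_RGB2HSV)
    m=(cv2.inRange(hsv,(45,100,60),(80,255,255))>0)
    v,u=np.nonzero(m); X=bydepth(c,np.c_[u,v])
    # known azimuth 0.1: fit z = k*xs + b
    xs=X[:,0]*.995+X[:,1]*.0998
    from numpy.random import default_rng
    rg=default_rng(0);best=0
    for i in range(2000):
        a,b=rg.integers(len(X),size=2)
        if abs(xs[a]-xs[b])<40: continue
        k=(X[a,2]-X[b,2])/(xs[a]-xs[b]); e=X[:,2]-X[a,2]-k*(xs-xs[a]); g=(abs(e)<1.5)
        if g.sum()>best: best=g.sum();G=g
    k,b=np.polyfit(xs[G],X[G,2],1); print(n,len(X),best,"tilt",np.arctan(k).round(4),"z at hinge-axis xs",(k*(409.9*.995+57.4*.0998)+b).round(1), "mean z",X[G,2].mean().round(1))
c=r.read_camera("wrist")
L=[(249,165),(249,190),(248,215)]
print("bar depth pts",bydepth(c,L).round(1).tolist(), onz(c,L,40).round(1).tolist())
E
python3 tilt.py
```

```text
top 633 266 tilt -0.0 z at hinge-axis xs 86.2 mean z 86.2
scene 834 380 tilt -0.0057 z at hinge-axis xs 86.1 mean z 85.6
bar depth pts [[622.8, 136.3, 47.0], [624.0, 124.6, 49.0], [624.8, 111.0, 47.5]] [[622.9, 134.7, 40.0], [624.3, 121.7, 40.0], [625.1, 107.8, 40.0]]
```

Request:
servo_tool --pt "-0.025 0 0 0 20" --pt "-0.025 0 0 0 40" --pt "-0.025 0 0 0 40" --pt "-0.025 0 -0.03 0 40" --pt "-0.025 0 -0.075 0 40" --pt "-0.025 0 -0.075 0 40"

```text
time_s: 15.85
tool_pos: [627.9, 79.5, 36.0]
tcp_rot: [0.671, 0.741, -0.0, -0.0]
contact_force: [0.2, -0.8, -1.0]
width: 34.2
```

```bash
python3 ft.py
```

```text
15.85 [627.9  79.5  36. ] a 0.0046 rad 219.1 asinz 0.0046 F [ 0.2 -0.8 -1. ] T -1.02 R 0.1 34.2
```

Released cleanly, and the tilt fits show the board flat (0.00). I'll grip again, harder this time.

Request:
servo_tool --pt "0 0 0 0 25" --pt "0 0 0 0 15" --pt "0 0 0 0 12" --pt "0 0 0 0 12" --pt "0 0 0 0 12" --pt "0 0 0 0 12" --force 70

```text
time_s: 16.6
tool_pos: [628.6, 79.6, 36.6]
tcp_rot: [0.671, 0.741, 0.0, 0.0]
contact_force: [4.7, 0.2, -0.2]
width: 13.5
```

```bash
python3 ft.py; python3 tab.py 0.003 .158 10
```

```text
16.6 [628.6  79.6  36.6] a 0.0076 rad 219.8 asinz 0.0076 F [ 4.7  0.2 -0.2] T -0.23 R 4.74 13.5
0.018 [np.float64(-0.001), np.float64(-0.0), np.float64(0.057)]
0.034 [np.float64(-0.002), np.float64(-0.0), np.float64(0.114)]
0.05 [np.float64(-0.004), np.float64(-0.0), np.float64(0.17)]
0.065 [np.float64(-0.008), np.float64(-0.001), np.float64(0.227)]
0.08 [np.float64(-0.012), np.float64(-0.001), np.float64(0.284)]
0.096 [np.float64(-0.017), np.float64(-0.002), np.float64(0.34)]
0.112 [np.float64(-0.023), np.float64(-0.002), np.float64(0.397)]
0.127 [np.float64(-0.029), np.float64(-0.003), np.float64(0.453)]
0.143 [np.float64(-0.037), np.float64(-0.004), np.float64(0.51)]
0.158 [np.float64(-0.045), np.float64(-0.005), np.float64(0.566)]
```

Request:
servo_tool --pt "0.012 0 0.057 0 12" --pt "0.01 0 0.114 0 12" --pt "0.008 0 0.17 0 12" --pt "0.004 0 0.227 0 12" --pt "0 -0.001 0.284 0 12" --pt "-0.005 -0.002 0.34 0 12" --pt "-0.011 -0.002 0.397 0 12" --pt "-0.017 -0.003 0.453 0 12" --pt "-0.025 -0.004 0.51 0 12" --pt "-0.033 -0.005 0.566 0 12"

```text
time_s: 17.85
tool_pos: [626.2, 79.3, 70.6]
tcp_rot: [0.671, 0.742, 0.0, 0.0]
contact_force: [5.3, 1.7, -8.0]
width: 13.7
```

```bash
python3 ft.py; python3 tab.py .16 .28 8
```

```text
17.85 [626.2  79.3  70.6] a 0.1624 rad 220.3 asinz 0.1626 F [ 5.3  1.7 -8. ] T -8.77 R 4.1 13.7
0.175 [np.float64(-0.009), np.float64(-0.001), np.float64(0.054)]
0.19 [np.float64(-0.019), np.float64(-0.002), np.float64(0.108)]
0.205 [np.float64(-0.03), np.float64(-0.003), np.float64(0.162)]
0.22 [np.float64(-0.041), np.float64(-0.004), np.float64(0.216)]
0.235 [np.float64(-0.054), np.float64(-0.005), np.float64(0.27)]
0.25 [np.float64(-0.067), np.float64(-0.007), np.float64(0.323)]
0.265 [np.float64(-0.081), np.float64(-0.008), np.float64(0.376)]
0.28 [np.float64(-0.095), np.float64(-0.01), np.float64(0.429)]
```

Request:
servo_tool --pt "0 -0.001 0.054 0 12" --pt "-0.009 -0.002 0.108 0 12" --pt "-0.02 -0.003 0.162 0 12" --pt "-0.031 -0.004 0.216 0 12" --pt "-0.044 -0.005 0.27 0 12" --pt "-0.057 -0.007 0.323 0 12" --pt "-0.071 -0.008 0.376 0 12" --pt "-0.085 -0.01 0.43 0 12" --pt "-0.085 -0.01 0.43 0 12"

```text
time_s: 18.98
tool_pos: [620.9, 78.7, 96.5]
tcp_rot: [0.671, 0.742, 0.0, 0.0]
contact_force: [2.5, 3.0, -4.3]
width: 14.0
```

```bash
python3 ft.py; python3 tilt.py
```

```text
18.975 [620.9  78.7  96.5] a 0.2826 rad 220.8 asinz 0.2837 F [ 2.5  3.  -4.3] T -4.88 R 1.45 14.0
top 610 268 tilt 0.268 z at hinge-axis xs 88.1 mean z 105.0
scene 745 351 tilt 0.2666 z at hinge-axis xs 86.5 mean z 104.8
bar depth pts [[614.9, 136.5, 105.3], [616.1, 124.6, 105.6], [616.9, 111.8, 105.4]] [[616.4, 122.2, 40.0], [618.3, 103.7, 40.0], [619.5, 83.9, 40.0]]
```

Request:
servo_tool --pt "-0.01 -0.001 0.04 0 12" --pt "-0.024 -0.003 0.085 0 12" --pt "-0.024 -0.003 0.085 0 12"

```text
time_s: 19.5
tool_pos: [619.6, 78.6, 101.2]
tcp_rot: [0.671, 0.742, 0.0, 0.0]
contact_force: [3.2, 4.5, -4.1]
width: 13.7
```

```bash
python3 ft.py; python3 tilt.py
```

```text
19.5 [619.6  78.6 101.2] a 0.3046 rad 221.0 asinz 0.3061 F [ 3.2  4.5 -4.1] T -5.02 R 2.21 13.7
top 599 231 tilt 0.297 z at hinge-axis xs 88.0 mean z 106.3
scene 718 340 tilt 0.294 z at hinge-axis xs 86.6 mean z 105.9
bar depth pts [[613.6, 136.4, 110.3], [614.8, 124.5, 110.5], [615.5, 112.0, 111.0]] [[615.2, 121.0, 40.0], [617.1, 102.1, 40.0], [618.3, 81.7, 40.0]]
```

Request:
servo_tool --pt "0.01 0.001 -0.035 0 12" --pt "0.02 0.002 -0.07 0 12" --pt "0.03 0.003 -0.105 0 12" --pt "0.038 0.004 -0.135 0 12" --pt "0.038 0.004 -0.135 0 12"

```text
time_s: 20.27
tool_pos: [621.8, 78.8, 92.9]
tcp_rot: [0.671, 0.742, -0.0, -0.0]
contact_force: [2.8, 3.2, -3.7]
width: 13.6
```

```bash
python3 ft.py
```

```text
20.275 [621.8  78.8  92.9] a 0.2655 rad 220.7 asinz 0.2664 F [ 2.8  3.2 -3.7] T -4.43 R 2.04 13.6
```

Request:
servo_tool --pt "0.004 0 -0.015 0 12" --pt "0.008 0.001 -0.03 0 12" --pt "0.008 0.001 -0.03 0 12"

```text
time_s: 20.65
tool_pos: [622.2, 78.8, 91.4]
tcp_rot: [0.671, 0.742, 0.0, -0.0]
contact_force: [1.9, 3.6, -1.0]
width: 14.0
```

```bash
python3 ft.py; python3 tilt.py
```

```text
20.65 [622.2  78.8  91.4] a 0.2586 rad 220.7 asinz 0.2594 F [ 1.9  3.6 -1. ] T -1.52 R 1.98 14.0
top 625 264 tilt 0.24 z at hinge-axis xs 87.9 mean z 103.3
scene 752 349 tilt 0.2498 z at hinge-axis xs 85.8 mean z 102.7
bar depth pts [[616.1, 136.7, 100.8], [617.3, 124.6, 100.4], [618.1, 111.8, 100.2]] [[617.5, 123.4, 40.0], [619.3, 105.4, 40.0], [620.5, 86.1, 40.0]]
```

Request:
servo_tool --pt "0.003 0 -0.012 0 12" --pt "0.006 0 -0.025 0 12" --pt "0.006 0 -0.025 0 12"

```text
time_s: 21.18
tool_pos: [622.4, 78.9, 90.3]
tcp_rot: [0.671, 0.742, 0.0, -0.0]
contact_force: [-1.5, 5.5, 5.5]
width: 14.0
```

```bash
python3 ft.py; python3 tilt.py
```

```text
21.175 [622.4  78.9  90.3] a 0.2534 rad 220.7 asinz 0.2542 F [-1.5  5.5  5.5] T 5.57 R 0.46 14.0
top 638 244 tilt 0.2286 z at hinge-axis xs 88.7 mean z 103.7
scene 775 340 tilt 0.2336 z at hinge-axis xs 86.9 mean z 103.1
bar depth pts [[616.4, 136.8, 100.1], [617.6, 124.9, 100.0], [618.3, 112.4, 100.6]] [[617.7, 123.7, 40.0], [619.5, 105.8, 40.0], [620.7, 86.6, 40.0]]
```

The force has gone positive, so the pawl is carrying the board. I'll ease to neutral and release.

Request:
servo_tool --pt "0 0 0.012 0 14" --pt "0 0 0.012 0 18" --pt "0 0 0.012 0 24" --pt "0 0 0.012 0 32" --pt "0 0 0.012 0 42" --pt "0 0 0.012 0 42"

```text
time_s: 22.08
tool_pos: [622.6, 78.5, 90.5]
tcp_rot: [0.671, 0.741, -0.0, 0.0]
contact_force: [-0.2, -0.6, -0.3]
width: 35.9
```

```bash
python3 ft.py; python3 tilt.py
```

```text
22.075 [622.6  78.5  90.5] a 0.2541 rad 220.8 asinz 0.2551 F [-0.2 -0.6 -0.3] T -0.19 R -0.27 35.9
top 625 274 tilt 0.2382 z at hinge-axis xs 87.8 mean z 102.3
scene 749 344 tilt 0.242 z at hinge-axis xs 86.7 mean z 103.3
bar depth pts [[613.9, 162.5, 218.9], [617.7, 124.8, 100.6], [618.5, 112.4, 101.3]] [[617.9, 123.4, 40.0], [619.7, 105.5, 40.0], [620.9, 86.3, 40.0]]
```

Free and holding at 0.24. Retreating straight up.

Request:
servo_tool --pt "0 0 0.15 0 42" --pt "0 0 0.5 0 42" --pt "0 0 1.0 0 42" --pt "0 0 1.6 0 42" --pt "0 0 2.1 0 42" --pt "0 0 2.4 0 42" --pt "0 0 2.4 0 42" --pt "0 0 2.4 0 42"

```text
time_s: 23.22
tool_pos: [622.4, 78.7, 233.9]
tcp_rot: [0.671, 0.741, -0.0, -0.0]
contact_force: [-0.3, -0.4, -1.0]
width: 36.2
```

```bash
python3 ft.py; python3 tilt.py; python3 st.py 9 scene wrist top
```

```text
23.225 [622.4  78.7 233.9] a 0.7501 rad 291.8 asinz 1.1298 F [-0.3 -0.4 -1. ] T -0.47 R -0.94 36.2
top 605 233 tilt 0.2428 z at hinge-axis xs 88.0 mean z 103.7
scene 877 392 tilt 0.2381 z at hinge-axis xs 86.7 mean z 103.2
bar depth pts [[619.2, 105.6, 101.2], [621.8, 79.0, 99.5], [623.6, 51.0, 99.9]] [[620.4, 92.2, 40.0], [623.7, 60.0, 40.0], [625.8, 25.5, 40.0]]
23.525 [622.48  78.74 234.01] [-0.36 -0.17 -0.4 ] [-0.01 -0.01  0.02] 35.76 [ 1.000e-02 -6.646e+01  3.459e+01  1.000e-02 -0.000e+00 -0.000e+00]
```

View pics/scene9.png

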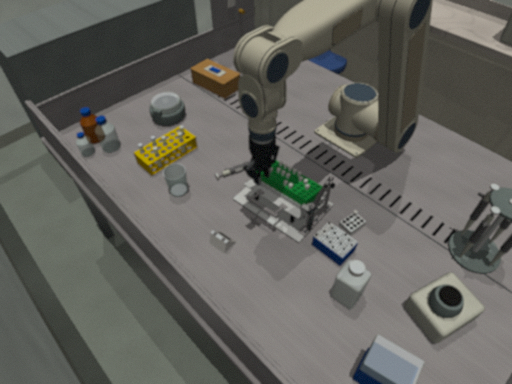

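The board holds at 0.24, with the arm clear at about (262,160). The bystanders sit where they did in the first picture: jar (176,180), rack (166,148), timer (222,239), bottle (350,280).

```bash
python3 -c "
from station import r
print(r.close_job())"
```

```text
the job is handed in; nothing more can be done
None
```

The board is resting in its second notch on the pawl with the handle let go, and I handed the job in at about 23.5 s. No verdict was reported.

- **Raising:** I found the board in its fourth notch (0.383 rad). I lifted it by the handle until the soft stop showed as about 11–12 N over the carrying load, at roughly 0.78 rad. That is an estimated 14 N on the ratchet, against the 25 N limit.
- **Lowering:** The board came down past every notch without catching, so the pawl had been thrown. Two depth views then put it flat (tilt 0.00 and -0.006 rad).
- **Second notch:** I raised it to about 0.29 rad and eased it down until the load changed sign, meaning the pawl was carrying it. Then I released the handle and backed off upwards.

**Last checks:** The two views gave a tilt of 0.243 and 0.238 rad, and the contact force was about zero. By eye in the pictures, the bystanders had not moved.

**What disagreed:**
- **Slip in the grip:** The bar slid about 6 mm in the grip during the first lift, so angles worked out from the arm's position were up to 0.03 rad too high. I relied on the camera tilts instead.
- **Push on the buffers:** Because of that slip, I briefly pressed the flat board onto its buffers with about 33 N. I backed off and gripped again harder; later readings hint at a smaller slip of a few mm.

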